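# Close the fuse enclosure: seat the cover and snap its four side clips

## Task

The black cover of the fuse enclosure has only been laid on and still stands a little proud on its seal. Press it down until it is fully home, then flip its four hinged side clips down, one after another, and push each against the wall until it snaps and stays shut. The box has some play on its fixings, so push by feel and only as hard as it needs (more than 45 N would crack the plastic), and leave the tools and parts lying around it where they are.

Things in the scene. Friction and masses are not known exactly. Their poses are not given: they have to be found in the camera images.
- enclosure: Fuse enclosure: light grey base 110 mm (own x) by 150 mm (own y) under a black cover 126 by 166 mm. Origin: centre of the base's underside, on a 3 mm steel plate fixed to the ledge; z up. Its slotted feet (5 mm high, to 107 mm from the centre along y) have play: pushed sideways with over 5 N it drags up to 12 mm across the plate, then stops. Glands stick out 12 mm at +x, 56 mm either side of the middle
- cover (a joint): How far the black cover stands proud of its home on the base, in m: 0 is fully home, 4 to 7 mm at the start. It moves straight up and down, level, held wherever it is by the drag of its rubber seal (some 6 N to push it down, then it stops dead on the base). While it stands proud the clips cannot get under their catches and stop hard at about 0.32 rad; once home it stays home
- cover_top (a point): Centre of the cover's flat top face, 83 mm above the ledge with the cover home (87 to 90 mm at the start)
- clip_front (a joint): Hinge angle of the clip on the enclosure's -x side, rad: 0 is down flat and snapped, 1.57 sticks out level, more stands up and outwards (most 2.1). Starts at 1.1 to 2.0, stays where it is left (light drag). Over the last 0.27 rad its ridge must ride under the catch: about 7 to 11 N pushed squarely inwards near the free end, then it snaps in and stays; let go sooner, it springs back to about 0.26
- clip_front_hinge (a point): Middle of the hinge line of clip_front, 67 mm from the enclosure's centre towards its own -x, 67 mm above the ledge with the cover home (it rides on the cover); the hinge line runs along the wall, level
- clip_front_end (a point): Middle of the free end of clip_front, on its outer face, 39 mm from the hinge line; 28 mm above the ledge when the clip is down and the cover home. The clip is a black plastic flap 60 mm wide, 4 mm thick, 42 mm from hinge line to free end, with a rounded bead along that end and a ridge across its inner face; snapped, its outer face lies 2 mm outside the hinge line
- clip_back (a joint): Hinge angle of the clip on the enclosure's +x side, rad: 0 is down flat and snapped, 1.57 sticks out level, more stands up and outwards (most 2.1). Starts at 1.1 to 2.0, stays where it is left (light drag). Over the last 0.27 rad its ridge must ride under the catch: about 7 to 11 N pushed squarely inwards near the free end, then it snaps in and stays; let go sooner, it springs back to about 0.26
- clip_back_hinge (a point): Middle of the hinge line of clip_back, 67 mm from the enclosure's centre towards its own +x, 67 mm above the ledge with the cover home (it rides on the cover); the hinge line runs along the wall, level
- clip_back_end (a point): Middle of the free end of clip_back, on its outer face, 39 mm from the hinge line; 28 mm above the ledge when the clip is down and the cover home. The clip is a black plastic flap 60 mm wide, 4 mm thick, 42 mm from hinge line to free end, with a rounded bead along that end and a ridge across its inner face; snapped, its outer face lies 2 mm outside the hinge line
- clip_left (a joint): Hinge angle of the clip on the enclosure's +y side, rad: 0 is down flat and snapped, 1.57 sticks out level, more stands up and outwards (most 2.1). Starts at 1.1 to 2.0, stays where it is left (light drag). Over the last 0.27 rad its ridge must ride under the catch: about 7 to 11 N pushed squarely inwards near the free end, then it snaps in and stays; let go sooner, it springs back to about 0.26
- clip_left_hinge (a point): Middle of the hinge line of clip_left, 87 mm from the enclosure's centre towards its own +y, 67 mm above the ledge with the cover home (it rides on the cover); the hinge line runs along the wall, level
- clip_left_end (a point): Middle of the free end of clip_left, on its outer face, 39 mm from the hinge line; 28 mm above the ledge when the clip is down and the cover home. The clip is a black plastic flap 60 mm wide, 4 mm thick, 42 mm from hinge line to free end, with a rounded bead along that end and a ridge across its inner face; snapped, its outer face lies 2 mm outside the hinge line
- clip_right (a joint): Hinge angle of the clip on the enclosure's -y side, rad: 0 is down flat and snapped, 1.57 sticks out level, more stands up and outwards (most 2.1). Starts at 1.1 to 2.0, stays where it is left (light drag). Over the last 0.27 rad its ridge must ride under the catch: about 7 to 11 N pushed squarely inwards near the free end, then it snaps in and stays; let go sooner, it springs back to about 0.26
- clip_right_hinge (a point): Middle of the hinge line of clip_right, 87 mm from the enclosure's centre towards its own -y, 67 mm above the ledge with the cover home (it rides on the cover); the hinge line runs along the wall, level
- clip_right_end (a point): Middle of the free end of clip_right, on its outer face, 39 mm from the hinge line; 28 mm above the ledge when the clip is down and the cover home. The clip is a black plastic flap 60 mm wide, 4 mm thick, 42 mm from hinge line to free end, with a rounded bead along that end and a ridge across its inner face; snapped, its outer face lies 2 mm outside the hinge line
- spanner: Bystander lying loose beside the enclosure, to be left alone: chrome adjustable spanner, 200 mm long, 45 mm wide over the jaws, 12 mm thick; origin under its middle, own x along it towards the jaws
- screwdriver: Bystander lying loose beside the enclosure, to be left alone: blue-handled screwdriver, 190 mm long, handle about 30 mm thick; origin under its middle, own x towards the blade
- bleed_keys: Bystander lying loose beside the enclosure, to be left alone: steel ring 60 mm across with three brass bleed keys spread out to 69 mm from its centre, 10 mm high; origin under the ring's centre
- rad_valve: Bystander lying loose beside the enclosure, to be left alone: brass radiator valve with a white cap, 65 by 70 mm, 33 mm high; origin under its body
- tape_reel: Bystander lying loose beside the enclosure, to be left alone: white reel of thread tape lying flat, 68 mm across, 20 mm high; origin under its centre
- inhibitor: Bystander lying loose beside the enclosure, to be left alone: white dosing bottle standing upright, 60 mm across, 130 mm high; origin under its centre

How it is judged:
At the end, for the whole second after the job is handed in: The cover stands less than 1.8 mm proud and all four clips are snapped shut (each within 0.08 rad, about 3 mm at the free end, of flat down) and stay so (value of joint cover below 0.0018 m and value of joint each of clip_front, clip_back, clip_left, clip_right below 0.08 rad); the robot touches nothing.
It fails at once if the enclosure, its cover or a clip is pushed with more than 45 N (contact force between any of the fingers, the arm and enclosure above 45 N).
It fails at once if a tool or part lying around the enclosure is shifted more than 20 mm or knocked over (distance of any of spanner, screwdriver, bleed_keys, rad_valve, tape_reel, inhibitor from where it was at the start of the episode above 0.02 m or angle between any of spanner, screwdriver, bleed_keys, rad_valve, tape_reel, inhibitor's own z axis and vertical above 0.5 rad).
It also fails if it takes over 67 s, if anything falls off the work surface, if the arm or the gripper's body presses on something with over 40 N, if the wrist force passes 120 N, or if a joint passes its speed limit or range.

## Robot

A 7-joint arm with a two-finger parallel gripper is mounted at the origin on the work surface. World frame = base frame: x ahead of the robot, y to its left, z up, the work surface at z = 0. Lengths are in m, angles in rad, forces in N, time in s.
With the tool pointing down it reaches from about 0.4 to 0.9 m from the base axis. Payload 5.6 kg.
Tool frame: the origin (TCP) lies midway between the tips of the shut fingers; the grasp point (between the pads) lies 19 mm behind it; y points along the fingers, z is the direction in which the jaws open and shut, and the axes are right-handed (so a half turn about y gives the same grasp; the last joint's range is limited). The gripper opens to 92 mm and grips with 3 to 60 N. Pads are 20 mm wide; open, the fingers measure 128 mm over their backs; the gripper's body (75 mm by 189 mm) begins 69 mm behind the grasp point.
Start: joints at [-1.193, 0.468, -0.012, 1.603, 0.006, 1.071, -0.056], TCP at [0.266, 0.593, 0.215] pointing down, gripper open.
Joint ranges: [-2.53, 2.53], [-0.31, 2.02], [-1.57, 1.55], [0.28, 2.44], [-1.29, 4.43], [0.15, 1.84], [-2.92, 2.92]. Speed limits (rad/s): [2.57, 2.57, 3.14, 3.14, 3.14, 3.14, 3.14].

## Interface

Orientations are given as a 3x3 rotation matrix whose columns are the frame's x, y, z axes.
In Python, from station import env, effector, solver, viewer, workorder, search_frame, tip_of gives the robot as it stands. Calls block until the motion is done:
- env.reach(position, orientation): joint-space move of the TCP to a pose.
- env.movel(position, frame=None, rate=0.15): straight line of the TCP; frame=None keeps the orientation; rate is the mean speed in m/s.
- env.goto_joints(angles): joint-space move.
- effector.release() and effector.grasp(squeeze=None): open the fingers fully, or close them until they stop; squeeze is the grip in N (None keeps the last).
- env.pause(seconds).
- solver.inverse_kinematics(position, orientation): joint angles nearest the present ones, or None.
- env.sense(): the state.
- viewer.read_camera(name): name is "scene" or "top" or "wrist"; returns (picture, depth): 480x640x3 uint8, red, green, blue; 480x640 float32, m along the optical axis (not along the pixel's ray), 0 where there is no reading.
- viewer.camera_info(name): a dict with "intrinsics" (3x3 intrinsics, pixels), "eye" and "rotation" of the camera in the world; the wrist camera has in their place "T_tool_cam" (4x4, takes a point from camera to tool coordinates, whose origin is the TCP and whose axes are the tool frame's). Camera axes: x right, y up, looking along -z (the intrinsics and any distortion apply to the point x, -y, -z); pixel columns grow to the right and rows downward; lengths in m; the calibration is good to about 2 mm. A picture is of the moment at which its call begins: read the wrist's pose just before it. camera_info takes no time and is no camera call.
A pose or a line that the arm cannot do raises env.PlanningError and nothing moves.
- workorder.finish_job(): hands the job in, once; it reports no verdict.
Trained networks look in the newest picture that a camera, given by its name, has taken for a name from the list of things; names that differ only in an ending like _2 or _b are one class to them, and where a whole thing is asked for, a point or a joint stands for the part that bears it (a point fixed in the world has none). Each returns a list of dicts, best first, with "score" (0 to 1); they miss things now and then, are a little off and sometimes report something else, mostly with a low value. They report only what shows in the picture. A call takes as long as a camera call.
- search_frame(camera, name): "at" ([x, y, z] in m, in world coordinates, good to about 4 mm: the middle of the surface that is visible of it).
- tip_of(camera, name): "at" ([x, y, z] in m, in world coordinates, good to about 4 mm: a listed point, or the origin of a listed thing).
The state is a dict: "t": time; "joint_positions": joint angles; "joint_velocities": joint speeds; "tau": joint torques, N m; "ee_pos": TCP position; "tcp_rot": TCP orientation; "wrist_force": force on the tool from outside, world axes, zero at the start; "moment": the same for the moment, N m; "gripper_width": finger opening in m.
Only numpy, scipy, OpenCV 4.12 (cv2) and the standard library are available. Lean on these libraries where they do the work, as an engineer would, in place of code of your own. Each camera call takes 0.05 s, during which the arm holds its last target. There are 200 camera calls.

## Working session

There is one attempt and no reset: what is moved stays moved. The work goes in short steps, each a Python script; the robot and the scene stay as the last script left them, time stands still between calls to the robot, and variables do not carry over. Pictures are saved under pics/ and viewed, about 8 in all and at most 12, crops included, and the job is handed in when it is done.

```bash
ls; mkdir -p pics; python3 - <<'E'
from station import env, effector, solver, viewer, workorder, search_frame, tip_of
import cv2, numpy as np
ims=[]
for c in ["scene","top"]:
    p,d=viewer.read_camera(c); np.save(f'/tmp/{c}_d.npy',d); np.save(f'/tmp/{c}.npy',p)
    cv2.imwrite(f'pics/{c}0.png',p[:,:,::-1])
    i=viewer.camera_info(c); print(c,i)
    for n in ["enclosure","cover_top"]+[f"clip_{s}_{k}" for s in("front","back","left","right") for k in("hinge","end")]+["spanner","screwdriver","bleed_keys","rad_valve","tape_reel","inhibitor"]:
        r=tip_of(c,n); print(c,n,[(np.round(x["at"],3).tolist(),round(x["score"],2)) for x in r[:2]])
s=env.sense(); print(s)
E
```

```text
pics
scene {'intrinsics': array([[492.3498971 ,   0.        , 323.08503529],
       [  0.        , 492.3498971 , 246.35255049],
       [  0.        ,   0.        ,   1.        ]]), 'eye': array([ 1.01281588, -0.26396565,  0.64789199]), 'rotation': array([[ 0.58534795, -0.59163827,  0.55437527],
       [ 0.81077108,  0.42354868, -0.40405045],
       [ 0.00424679,  0.68598154,  0.72760655]])}
scene enclosure [([0.559, -0.024, 0.001], 0.92), ([0.56, -0.022, 0.09], 0.58)]
scene cover_top [([0.558, -0.022, 0.086], 0.97), ([0.625, -0.047, 0.071], 0.57)]
scene clip_front_hinge [([0.501, 0.007, 0.075], 0.86)]
scene clip_front_end [([0.464, 0.021, 0.087], 0.71)]
scene clip_back_hinge [([0.626, -0.047, 0.073], 0.56)]
scene clip_back_end [([0.658, -0.064, 0.077], 0.82)]
scene clip_left_hinge [([0.596, 0.058, 0.076], 0.91)]
scene clip_left_end [([0.614, 0.093, 0.06], 0.77)]
scene clip_right_hinge []
scene clip_right_end [([0.505, -0.136, 0.062], 0.91), ([0.612, 0.092, 0.059], 0.52)]
scene spanner [([0.624, -0.236, -0.003], 0.59), ([0.454, -0.195, -0.003], 0.58)]
scene screwdriver [([0.689, 0.156
[... 1677 characters left out ...]
07143752, -0.05627847]), 'joint_velocities': array([-0.00046013,  0.00043785, -0.0003092 ,  0.00177802, -0.0007558 ,
        0.00088541, -0.00189519]), 'tau': array([-2.42028109e-04, -5.20408666e+01, -1.26128513e-02, -2.44052303e+01,
       -5.67131373e-02,  1.13512867e-02,  9.11013558e-06]), 'ee_pos': array([0.2655854 , 0.59327976, 0.21458831]), 'tcp_rot': array([[ 9.12732783e-01,  5.44681732e-05,  4.08557050e-01],
       [-4.08557049e-01, -2.46703194e-05,  9.12732785e-01],
       [ 5.97941203e-05, -9.99999998e-01, -2.64053107e-07]]), 'wrist_force': array([ 0.26911135, -0.47666904,  0.76896481]), 'moment': array([ 0.02749386, -0.00157723, -0.02784974]), 'gripper_width': 0.09169374757962444}
```

View pics/top0.png

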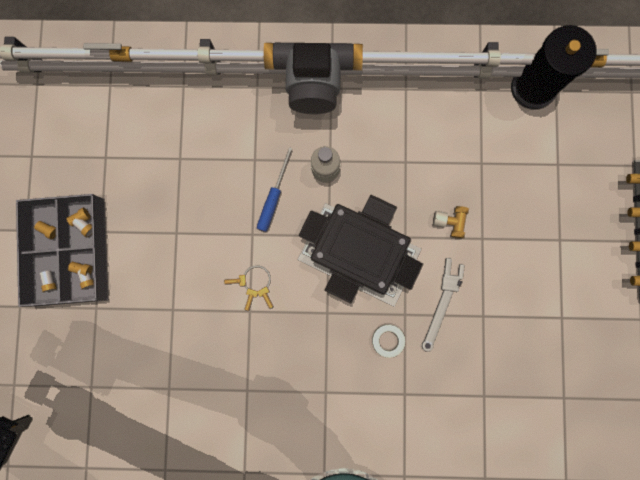

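View pics/scene0.png

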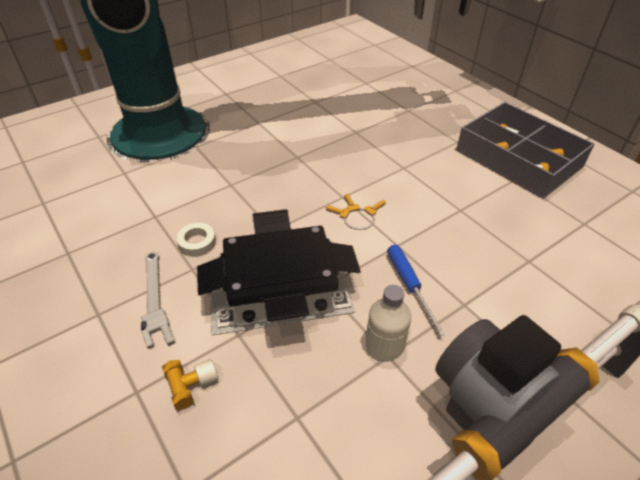

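Both pictures agree with the network points. The cover is centred near top pixel (360,248), with clips at (378,208), (315,226), (343,288) and (407,270). The bottle at (325,165) is the only tall neighbour. The next step is to fit the pose and press the cover.

```bash
cat > h.py <<'E'
from station import env, effector, solver, viewer, workorder, search_frame, tip_of
import numpy as np, cv2, json
from scipy.optimize import least_squares
D={"front":(-1,0,.067),"back":(1,0,.067),"left":(0,1,.087),"right":(0,-1,.087)}
def locate(cams=("top","scene"),names=None):
    """fit enclosure cx, cy, yaw from hinge points and cover centre"""
    obs=[]
    for c in cams:
        viewer.read_camera(c)
        for n in names or ["cover_top"]+[f"clip_{s}_hinge" for s in D]:
            for r in tip_of(c,n)[:1]:
                if r["score"]>.5:
                    u=n.split("_")[1]; l=np.array(D[u][:2])*D[u][2] if u in D else np.zeros(2)
                    obs.append((l,np.array(r["at"][:2])))
    def f(p):
        R=np.array([[np.cos(p[2]),-np.sin(p[2])],[np.sin(p[2]),np.cos(p[2])]])
        return np.concatenate([(p[:2]+R@l-w)/.004 for l,w in obs])
    s=least_squares(f,[.56,-.022,-.42],loss="soft_l1"); print("pose",s.x.round(4),"n",len(obs),"rms mm",4*np.sqrt(np.mean(f(s.x)**2)))
    return s.x
def wrench(): 
    s=env.sense(); return np.array(s["wrist_force"]),np.array(s["ee_pos"]),s["t"]
def tool(p,phi,sg=1):
    """p inward unit vector (3), tilt phi: tip leans inward"""
    z=np.array([0,0,1.]); a=p*np.sin(phi)-z*np.cos(phi); x=sg*(p*np.cos(phi)+z*np.sin(phi))
    return np.column_stack([x,a,np.cross(x,a)])
def push(d,step,fmax,n,f0,rate=.03,log=True):
    """creep along unit d until the resisting force passes fmax"""
    tgt=env.sense()["ee_pos"].copy(); L=[]
    for i in range(n):
        tgt=tgt+d*step; env.movel(tgt,rate=rate)
        f,e,t=wrench(); L.append((round(float(-(f-f0)@d),1),round(float(e@d)*1000,1)))
        if L[-1][0]>fmax: break
    if log: print("push",L,"t",round(t,2))
    return L
E
cat > a.py <<'E'
from h import *
P=locate(); np.save("pose.npy",P)
y=P[2]; ax=np.array([np.cos(y),np.sin(y),0])
for sg in(1,-1):
    q=solver.inverse_kinematics(np.array([P[0],P[1],.12]),tool(ax,0,sg)); print(sg,None if q is None else np.round(q,2))
    for s in D:
        u=D[s]; R=np.array([[np.cos(y),-np.sin(y)],[np.sin(y),np.cos(y)]]); o=np.append(R@u[:2],0)
        for g in(1,-1):
            q=solver.inverse_kinematics(np.array([P[0],P[1],.03])+o*(u[2]+.02),tool(-o,.2,g)) if sg==1 else None
            if q is not None: print(s,g,np.round(q,2))
print(env.sense()["t"])
E
python3 a.py
```

```text
pose [ 0.5617 -0.0217 -0.4209] n 10 rms mm 2.2823399818431063
1 [-0.3   0.45  0.35  1.92 -0.21  0.81  1.31]
front 1 [-0.34  0.43  0.19  2.27  0.12  0.28  0.87]
front -1 [-1.04  0.74  1.11  2.31 -1.19  0.59 -1.04]
back 1 [-0.58  1.09  1.11  1.61 -0.98  1.33 -1.21]
back -1 [-0.1   0.78  0.25  1.57 -0.28  1.02  1.43]
left 1 [-0.66  0.76  0.56  1.75 -0.28  0.86 -0.43]
left -1 [-0.2   0.7  -0.09  1.72  0.27  0.88  2.26]
right 1 [-0.52  0.88  1.11  2.08 -1.21  1.06 -2.26]
right -1 [-0.08  0.58  0.46  2.06 -0.76  0.68  0.52]
-1 [-0.82  0.7   1.12  1.95 -0.76  1.   -1.33]
2.3
```

```bash
cat > b.py <<'E'
from h import *
P=np.load("pose.npy"); y=P[2]; ax=np.array([np.cos(y),np.sin(y),0])
effector.grasp(10); print("t",env.sense()["t"])
env.reach(np.array([P[0],P[1],.13]),tool(ax,0,1)); print("t",env.sense()["t"])
env.movel(np.array([P[0],P[1],.096]),rate=.08)
env.pause(.15); f0,e,t=wrench(); print(f0,e,t)
L=push(np.array([0,0,-1.]),.001,20,24,f0,rate=.02)
env.movel(np.array([P[0],P[1],.12]),rate=.1); print(wrench())
E
python3 b.py
```

```text
t 3.6417
t 6.0833
[-0.17794733 -0.08821181 -0.0704349 ] [ 0.56208106 -0.02182081  0.09634365] 6.8083
push [(-0.6, -95.6), (-0.1, -94.3), (0.5, -93.2), (-0.1, -92.2), (-1.1, -91.3), (0.0, -90.3), (-0.3, -89.3), (-0.2, -88.3), (3.0, -87.5), (4.6, -86.5), (3.6, -85.3), (4.2, -84.3), (5.3, -83.4), (12.7, -83.4), (18.4, -83.3), (22.0, -83.3)] t 10.81
(array([-0.31895511, -0.29029464,  0.20065489]), array([ 0.56146922, -0.0215612 ,  0.11962187]), 11.3583)
```

The cover is home: it stopped dead at 83 mm. Next is the front clip.

```bash
cat > c.py <<'E'
from h import *
import sys
SG={"front":1,"back":-1,"left":1,"right":-1}; OFF={"front":0,"back":-.008,"left":-.012,"right":0}
def clip(s,P,phi=.2,r=.036,hz=.067,fmax=17):
    y=P[2]; R=np.array([[np.cos(y),-np.sin(y)],[np.sin(y),np.cos(y)]])
    o=np.append(R@D[s][:2],0); w=np.array([ax for ax in (np.append(R@[1,0],0),np.append(R@[0,1],0)) if abs(ax@o)<.5][0])
    z=np.array([0,0,1.]); T=tool(-o,phi,SG[s]); base=np.array([P[0],P[1],0])+o*D[s][2]+w*OFF[s]
    corner=lambda out,h: base+o*(out+.010*np.cos(phi))+z*(h-.010*np.sin(phi))
    arc=lambda th: corner(r*np.sin(th)+.003*np.cos(th),hz-r*np.cos(th)+.003*np.sin(th))
    env.reach(corner(r-.004,hz+.07),T); env.pause(.1); f0,_,t=wrench(); print(s,"above t",round(t,2))
    for th in (1.57,1.25,.95,.7,.45):
        env.movel(arc(th),rate=.08); f,e,t=wrench(); print(th,(f-f0).round(1),round(t,2))
        if np.linalg.norm(f-f0)>25: print("ABORT"); return
    L=push(-o,.0015,fmax,26,f0)
    e=wrench()[1]; print("corner out now mm",((e-base)@o-.010*np.cos(phi))*1000)
    env.movel(e+o*.03,rate=.1); e=wrench()[1]
    env.movel(np.array([e[0],e[1],.15]),rate=.2); print("t",env.sense()["t"])
if __name__=="__main__": clip(sys.argv[1],np.load("pose.npy"))
E
python3 c.py front
```

```text
front above t 11.98
1.57 [-0.8 -0.3 -0.1] 12.97
1.25 [-0.3  0.5 -0.4] 13.27
0.95 [-0.9  1.1 -0.8] 13.55
0.7 [-0.7  0.2  0.1] 13.82
0.45 [-0.5 -0.3 -0.6] 14.08
push [(0.7, 428.1), (1.6, 429.5), (1.8, 431.1), (1.5, 432.7), (0.3, 434.2), (1.6, 435.7), (3.6, 436.3), (6.1, 437.1), (8.9, 437.7), (10.4, 438.5), (9.3, 439.9), (8.0, 441.3), (4.5, 445.5), (8.0, 445.7), (11.9, 445.9), (16.4, 446.1), (19.6, 446.2)] t 18.33
corner out now mm -1.4843562871866087
t 19.575
```

```bash
cat > d.py <<'E'
from h import *
import sys
P=locate(); np.save("pose.npy",P)
p,d=viewer.read_camera("scene"); cv2.imwrite(f"pics/s_{sys.argv[1]}.png",p[:,:,::-1])
viewer.read_camera("top")
for c in("scene","top"):
    for s in D:
        r=tip_of(c,f"clip_{s}_end"); print(c,s,[(np.round(x["at"],3).tolist(),round(x["score"],2)) for x in r[:1]])
print(env.sense()["t"])
E
python3 d.py 1
```

```text
pose [ 0.565  -0.0227 -0.4292] n 10 rms mm 2.084720450215159
scene front []
scene back [([0.659, -0.066, 0.07], 0.95)]
scene left [([0.62, 0.09, 0.055], 0.8)]
scene right [([0.509, -0.137, 0.057], 0.87)]
top front [([0.502, 0.008, 0.028], 0.51)]
top back [([0.659, -0.063, 0.072], 0.63)]
top left [([0.617, 0.093, 0.05], 0.66)]
top right [([0.512, -0.136, 0.06], 0.62)]
20.675
```

View pics/s_1.png

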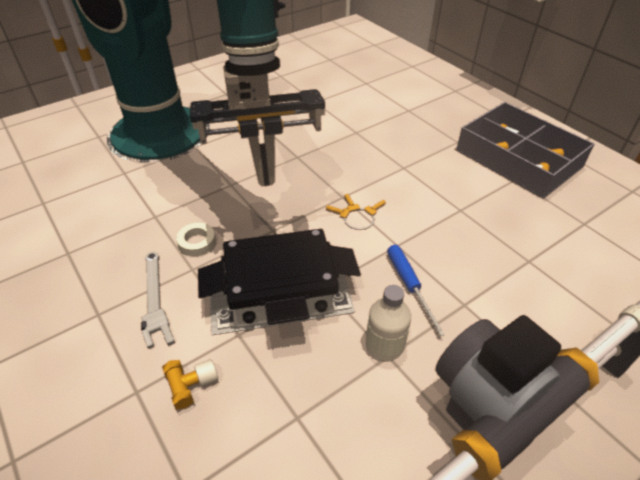

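The front flap no longer shows above the cover edge near (270,225), and the neighbours have not moved. Next is the back clip.

```bash
python3 c.py back && python3 d.py 2
```

```text
back above t 21.68
1.57 [ 1.  -0.5  0.4] 22.67
1.25 [ 0.3 -0.1 -0.1] 22.96
0.95 [ 0.1 -0.   0.6] 23.24
0.7 [0.3 0.1 0.9] 23.51
0.45 [ 0.1 -0.2  0.2] 23.77
push [(0.1, -616.5), (0.1, -615.0), (0.2, -613.3), (-0.5, -611.7), (0.1, -610.2), (1.5, -609.2), (4.1, -608.4), (5.0, -606.5), (5.7, -604.7), (4.5, -603.0), (4.9, -601.4), (4.2, -599.9), (3.1, -598.4), (4.1, -596.8), (7.0, -596.5), (9.1, -596.2), (11.4, -596.0), (12.5, -595.3), (15.2, -594.4), (5.3, -587.9), (7.7, -587.8), (9.7, -587.6), (12.6, -587.4), (15.8, -587.4), (19.0, -587.2)] t 30.02
corner out now mm -12.767863327804527
t 31.2667
pose [ 0.5541 -0.0163 -0.4214] n 8 rms mm 31.693146935435006
scene front []
scene back [([0.614, -0.048, 0.027], 0.86)]
scene left [([0.605, 0.096, 0.056], 0.91)]
scene right [([0.498, -0.133, 0.057], 0.81)]
top front [([0.489, 0.012, 0.028], 0.36)]
top back []
top left [([0.607, 0.098, 0.052], 0.8)]
top right [([0.552, -0.02, 0.083], 0.69)]
32.3667
```

The back clip snapped: the force dropped from 15 to 5 N with a 6.5 mm jump. The box slid about 12 mm. The fit's 32 mm rms comes from one rejected outlier; the fitted shift matches the travel I felt. Next is the left clip.

```bash
python3 c.py left && python3 d.py 3
```

```text
left above t 34.05
1.57 [ 1.1 -1.4  0.1] 35.04
1.25 [-0.3 -0.9 -0.7] 35.33
0.95 [ 1.3 -1.4  0.1] 35.62
0.7 [ 0.9 -1.8 -0.2] 35.88
0.45 [-0.1 -1.3 -1.1] 36.15
push [(-0.4, -324.6), (-1.1, -323.2), (-0.9, -321.6), (-0.2, -320.0), (-0.9, -318.5), (1.2, -317.5), (3.2, -316.7), (3.8, -314.9), (4.5, -312.9), (3.1, -311.2), (3.8, -309.6), (3.4, -308.0), (5.2, -307.7), (7.2, -307.4), (10.7, -307.2), (11.4, -306.6), (12.8, -305.8), (4.5, -301.3), (6.0, -298.8), (8.2, -298.7), (11.0, -298.5), (14.3, -298.4), (15.5, -298.3), (18.6, -298.2)] t 42.15
corner out now mm -10.436337350362223
t 43.4167
pose [ 0.5507 -0.0255 -0.4148] n 9 rms mm 1.1974569790537328
scene front [([0.501, 0.191, 0.002], 0.6)]
scene back [([0.61, -0.056, 0.027], 0.95)]
scene left [([0.61, -0.055, 0.031], 0.29)]
scene right [([0.493, -0.141, 0.057], 0.73)]
top front [([0.485, 0.002, 0.027], 0.68)]
top back [([0.457, -0.203, -0.001], 0.23)]
top left [([0.611, -0.052, 0.07], 0.38)]
top right [([0.499, -0.138, 0.058], 0.85)]
44.5167
```

View pics/s_3.png

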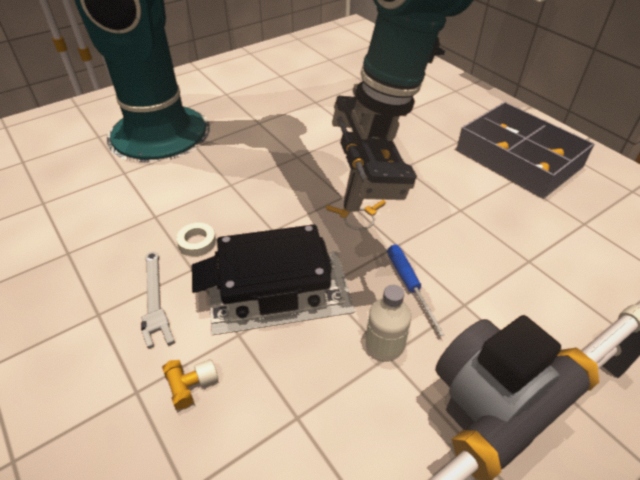

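Three clips are shut. The right flap is still out at (205,275) and the bottle and screwdriver are untouched. The box can now slide about 22 mm back, so I'll use 2.5 mm steps (under 32 N worst case) to save time.

```bash
sed -i 's/push(-o,.0015,fmax,26,f0)/push(-o,.0025,fmax,20,f0)/' c.py; python3 c.py right && python3 d.py 4
```

```text
right above t 45.64
1.57 [ 0.  -0.2 -0.6] 46.63
1.25 [-0.8 -0.3 -0.1] 46.92
0.95 [-0.4 -0.4  0.1] 47.21
0.7 [-0.3  0.8  0.2] 47.48
0.45 [ 0.  -0.9 -0.3] 47.74
push [(0.1, 86.6), (0.9, 89.1), (3.3, 90.7), (4.8, 93.1), (4.6, 96.1), (4.1, 98.9), (4.6, 101.5), (7.2, 102.8), (9.5, 103.7), (11.5, 105.3), (5.7, 111.3), (9.3, 111.6), (14.9, 111.8), (19.8, 112.1)] t 51.24
corner out now mm -10.362643849208592
t 52.4917
pose [ 0.5552 -0.0153 -0.4152] n 10 rms mm 1.707919629724479
scene front []
scene back [([0.615, -0.046, 0.028], 0.78)]
scene left [([0.615, -0.042, 0.067], 0.75)]
scene right [([0.511, -0.098, 0.03], 0.67)]
top front [([0.49, 0.016, 0.025], 0.49)]
top back [([0.519, -0.098, 0.03], 0.32)]
top left [([0.596, 0.07, 0.024], 0.5)]
top right [([0.519, -0.096, 0.032], 0.5)]
53.5917
```

View pics/s_4.png

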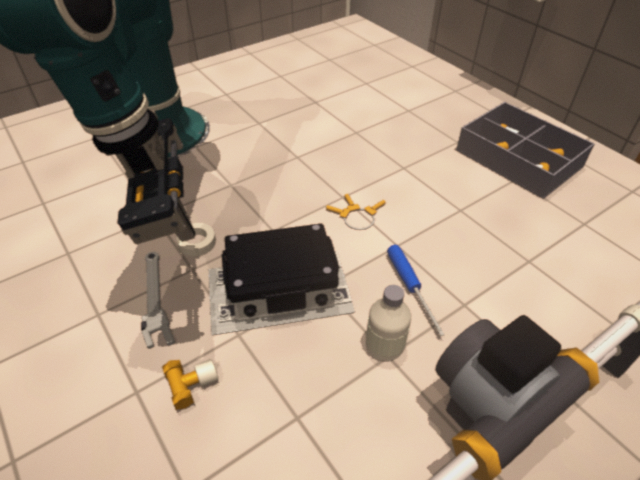

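All four flaps are out of sight. One last check before handing in: how far each flap reaches out, from the top camera's depth.

```bash
python3 - <<'E'
from h import *
p,d=viewer.read_camera("top"); i=viewer.camera_info("top"); K=i["intrinsics"]
v,u=np.mgrid[:480,:640]; X=np.stack([(u-K[0,2])/K[0,0]*d,-(v-K[1,2])/K[1,1]*d,-d],-1)@i["rotation"].T+i["eye"]
P=np.load("pose.npy"); c,s=np.cos(P[2]),np.sin(P[2]); q=X[...,:2]-P[:2]
l=np.stack([c*q[...,0]+s*q[...,1],-s*q[...,0]+c*q[...,1]],-1)
m=(abs(l)<.13).all(-1)&(d>0); top=m&(X[...,2]>.076)&(X[...,2]<.1); print("top z",np.median(X[top][:,2]),"x",np.percentile(l[top][:,0],[1,99]),"y",np.percentile(l[top][:,1],[1,99]))
for n,(a,b,h) in D.items():
    out=l@np.array([a,b]); al=abs(l@np.array([b,a]))
    k=m&(al<.025)&(out>h-.01)&(out<h+.04)
    print(n,[(int(o*1000),int(round(z*1000))) for o,z in ((x,np.median(X[...,2][k&(abs(out-x)<.0015)])) for x in np.arange(h-.006,h+.022,.003))])
p=cv2.resize(p[180:320,280:440],None,fx=4,fy=4,interpolation=2)
cv2.imwrite("pics/t_end.png",cv2.convertScaleAbs(p[:,:,::-1],alpha=2))
f,e,t=wrench(); print(f,e,t)
E
```

```text
top z 0.0815272124074713 x [-0.06445718  0.12088048] y [-0.0797901   0.12066584]
front [(61, 78), (64, 78), (67, 71), (69, 69), (72, 64), (75, 0), (78, -1), (81, -1), (84, 0), (87, 0)]
  return _methods._mean(a, axis=axis, dtype=dtype,
  ret = ret.dtype.type(ret / rcount)
Traceback (most recent call last):
ValueError: cannot convert float NaN to integer
```

```bash
python3 - <<'E'
from h import *
p,d=viewer.read_camera("top"); i=viewer.camera_info("top"); K=i["intrinsics"]
v,u=np.mgrid[:480,:640]; X=np.stack([(u-K[0,2])/K[0,0]*d,-(v-K[1,2])/K[1,1]*d,-d],-1)@i["rotation"].T+i["eye"]
P=np.load("pose.npy"); c,s=np.cos(P[2]),np.sin(P[2]); q=X[...,:2]-P[:2]
l=np.stack([c*q[...,0]+s*q[...,1],-s*q[...,0]+c*q[...,1]],-1)
for n,(a,b,h) in D.items():
    out=l@np.array([a,b]); al=abs(l@np.array([b,a])); k=(d>0)&(al<.025)
    r=[]
    for x in np.arange(h-.006,h+.022,.003):
        z=X[...,2][k&(abs(out-x)<.0015)]; r.append((int(round(x*1000)),int(round(np.median(z)*1000)) if len(z) else None))
    print(n,r)
p=cv2.resize(p[180:320,280:440],None,fx=4,fy=4,interpolation=2)
cv2.imwrite("pics/t_end.png",cv2.convertScaleAbs(p[:,:,::-1],alpha=2))
f,e,t=wrench(); print(f,e,t)
E
```

```text
front [(61, 78), (64, 77), (67, 70), (70, 68), (73, 64), (76, 0), (79, -1), (82, -2), (85, -1), (88, 0)]
back [(61, 69), (64, 69), (67, 67), (70, None), (73, None), (76, 0), (79, -2), (82, -1), (85, -1), (88, -2)]
left [(81, 75), (84, 68), (87, 69), (90, 67), (93, 6), (96, 3), (99, 2), (102, 3), (105, 2), (108, -1)]
right [(81, 77), (84, 69), (87, 69), (90, 68), (93, None), (96, 3), (99, 2), (102, 3), (105, 2), (108, 3)]
[-0.31545267  0.22329786  0.12620251] [ 0.50390788 -0.13062934  0.1500064 ] 53.6917
```

View pics/t_end.png

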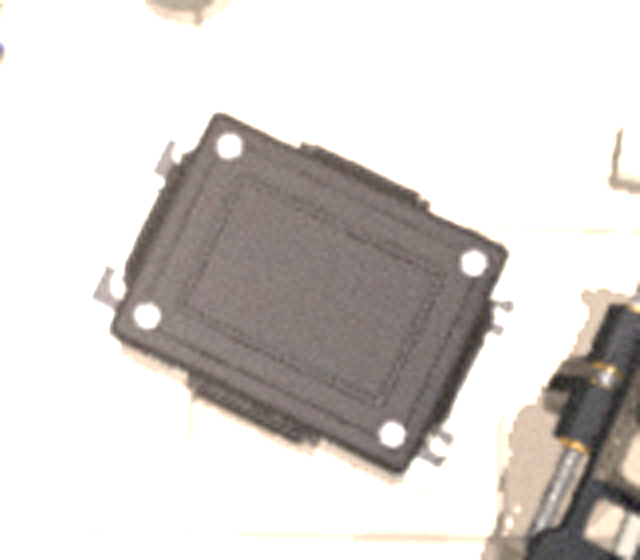

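The crop shows only thin, equal hinge strips on all four sides, at about (365,175), (160,210), (255,410) and (460,370). The depth profile drops from the hinge straight to the ground, with no flap sticking out. I'm handing in.

```bash
python3 -c "
from station import workorder; print(workorder.finish_job())"
```

```text
the job is handed in; nothing more can be done
None
```

I pressed the cover home and snapped all four clips shut in the order front, back, left, right, then handed the job in at about 54 s of the 67 s limit. No verdict was reported.

- **Cover:** it moved down at about 5 N and stopped dead at 83 mm. I stopped pushing at 22 N.
- **Clips:** each showed a clear force drop and a forward jump when it snapped. I then pushed on to a firm stop at just under 20 N. The highest force I logged was 22 N, on the cover.
- **Final checks:** the top camera's depth shows no flap beyond its hinge strip on any side, and the network's positions put all four free ends about 24 to 32 mm above the ledge. The robot was clear, with about 0 N on the wrist.
- **Box movement:** the box slid up to about 12 mm on its fixings, so I located it again after every clip.
- **Tools and parts:** they looked unmoved in the pictures; I did not measure them again.
- **Readings that disagreed:** one box location fit, after the back clip, had a large residual from a wrong network point. I used it anyway because the shift matched the travel I had felt. Some of the free-end readings were missing or low-scored wrong hits. The left end read about 5 mm further out than nominal, but its force trace and the depth check both say it is shut.

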